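# Hold a service cover flush in a tilted control head

## Robot

A 6-joint arm with a two-finger parallel gripper is mounted at the origin on the work surface. World frame = base frame: x ahead of the robot, y to its left, z up, the work surface at z = 0. Lengths are in m, angles in rad, forces in N, time in s.
With the tool pointing down it reaches from about 0.25 to 0.775 m from the base axis. Payload 4 kg.
Tool frame: the origin (TCP) lies on the centre line of the jaws, within the pads' length; the fingertips stand 25 mm ahead of it and the grasp point (between the pads) lies 6 mm ahead of it; z points along the fingers, y is the line along which they close (so a half turn about z gives the same grasp; the last joint's range is limited). The gripper opens to 85 mm and grips with 20 to 120 N. Pads are 22 mm wide; open, the fingers measure 114 mm over their backs; the gripper's body (76 mm by 85 mm) begins 54 mm behind the grasp point. The pads swing forward as they close: fully open they stand 13 mm farther back than shut.
Start: joints at [1.064, 0.087, 1.371, -0, 1.684, -0.103], TCP at [0.216, 0.506, 0.256] pointing down, gripper open.
Joint ranges: [-3.1, 3.1], [-0.76, 2.03], [0.27, 2.55], [-1.08, 4.22], [0.17, 2.65], [-2.57, 2.57]. Speed limits (rad/s): [2.79, 2.79, 3.14, 3.14, 3.14, 3.14].

## Interface

Orientations are given as a unit quaternion [w, x, y, z].
In Python, from workcell import observe, imaging, arm gives the robot as it stands. The module is installed in compiled form; this text tells all that it offers.
- The arm moves only by the shell command python3 -m jog 'ROWS'. ROWS is JSON, a list of rows, each a list of 3 entries, a list of its own where there are three numbers: the closure, from 0 (fully open) to 1 (shut), then the shift along the tool's x, y, z in cm, then the turn about the tool's z in degrees. A call has 1 to 10 rows; each row shifts and turns the commanded pose from where the row before left it, along the tool's axes as they then stand; what a row does not reach is not made up. A row lasts 1/10 s, in which the tool goes at most 50 mm and 8.59 degrees, less where a joint would pass 70% of its speed; a pose out of reach is approached as far as the arm can. A call is refused whole if a number of a shift passes 5 or a number of a turn 8.59, either way. A call with a gripper value outside its range is refused whole. The fingers move at their own pace and stop on an object; the grip force is fixed at half the most. Time passes only in rows, so rows that do not move let the fingers close. It gives the time, the measured TCP pose, the force, the opening and the grip force at its end, in the units of the state.
- observe(): the state, without advancing time (a new reading comes with each control period).
- imaging.camera(name): name is "scene" or "top"; returns (picture, depth): 420x560x3 uint8, red, green, blue; 420x560 float32, m along the optical axis (not along the pixel's ray), 0 where there is no reading.
- imaging.calibration(name): a dict with "intrinsics" (3x3 intrinsics, pixels), "k1" (the pictures are not rectified: a ray, as slopes to the right and down, at radius r is drawn at 1 + k1 r^2 times it, then the intrinsics apply), "extrinsics" (4x4, takes a point from camera to world coordinates). Camera axes: x right, y up, looking along -z (the intrinsics and any distortion apply to the point x, -y, -z); pixel columns grow to the right and rows downward; lengths in m; the calibration is good to about 2 mm. A picture is of the moment at which its call begins. calibration takes no time and is no camera call.
- arm.sign_off(): hands the job in; it is judged then, once.
The state is a dict: "clock": time; "joint_pos": joint angles; "joint_vel": joint speeds; "joint_torque": joint torques, N m; "ee_pos": TCP position; "orientation": TCP orientation; "wrist_force": force on the tool from outside, world axes, zero at the start; "ft_torque": the same for the moment, N m; "opening": finger opening in m; "finger_force": force on a finger pad.
Only numpy, scipy, OpenCV 4.12 (cv2) and the standard library are available. Lean on these libraries where they do the work, as an engineer would, in place of code of your own. Each camera call takes 0.05 s, during which the arm holds its last target. There are 200 camera calls.

## Task

Pick the grey service cover up from the mat by its grip rib, tilt it to match the sloped metal seat of the control head in the repair stand, and slide it up the seat between the cheeks and under the lip until its upper edge is home at the end wall. Press it lightly, with about 10 N, flush on the seat and finish while still gripping it and pressing it there, as if for glue to set: do not let go. Do not push hard or shift the tilt of the head, and leave the spout piece, the jar and the brush where they are.

Things in the scene. Friction and masses are not known exactly. Their poses are not given: they have to be found in the camera images.
- cover_mid (a point): Loose grey service cover, 0.11-0.21 kg, flat on the mat: plate 100 (x) x 80 (y) x 6 mm thick, flat underside; from its middle rises a grip rib 46 mm long (x), 14 mm wide (y), its top 38 mm above the underside. This point: on the middle axis, 20 mm above the underside (14 above the plate's top face, 18 below the rib's top). z points up along the rib. Same when turned half round about z.
- seat (a point): Point on the flat sloped metal seat of the control head where the middle of the cover's underside lies when fully home. x points up the slope, away from the robot; y across; z is the seat's outward normal. Seat: x = -84 to +50 mm. Black cheeks 14 mm high at both sides, inner faces y = -46 and +46 mm, from x = -72 mm to the end wall.
- lip (a point): Middle of the lip's lower front edge on the control head, at x = +36, z = +14 mm in the seat's frame (same axes). The black lip overhangs the top end of the seat from cheek to cheek: underside 14 mm, top 19 mm above the seat. The end wall below it has its inner face 14 mm farther up the slope (x = +50 mm in the seat's frame) and stops the cover.
- mat: Black rubber mat 220 x 170 x 4 mm fixed to the bench under the cover; origin: centre of its underside.
- stand: Steel repair stand, base 170 x 170 x 12 mm, fixed to the bench, with two side posts 70 mm high; origin: centre of its underside. The control head is hinged between the posts and slopes up away from the robot at 0.2 to 0.6 rad; stiffly clamped, it gives no more than 1 mm under a light push.
- spout: Bystander: steel spout piece, 26 mm across and 34 mm high, standing on the mat beyond the cover; origin under its foot.
- jar: Bystander: clear jar with black lid, 48 mm across and 62 mm high, standing beyond the stand; origin under its foot.
- brush: Bystander: small brush lying in the middle of the bench, pointing away from the robot.
Mind the look-alikes: they are no part of the job. Of the things that look like the stand, the larger one is meant.

How it is judged:
On the way:
1. the cover is lifted clear of the mat in the fingers (height (world z) of cover_mid above 0.06 m and contact force between the fingers and cover above 1 N), for 0.2 s.
At the end, for the whole second after the job is handed in: The cover lies flush in the seat under the lip: parallel to it within 0.03 rad, no more than 2 mm off it and no more than 6 mm short of the end wall, between the cheeks; it is still in the fingers and pressed on the head with 3 to 40 N, at rest (angle between the z axis of cover_mid and the z axis of seat, either way round below 0.03 rad and angle between the x axis of cover_mid and the x axis of seat, either way round below 0.1 rad and x of cover_mid in the frame of seat between -0.006 and 0.003 m and y of cover_mid in the frame of seat between -0.009 and 0.009 m and z of cover_mid in the frame of seat between 0.017 and 0.022 m and contact force between cover and head between 3 and 40 N and contact force between the fingers and cover above 2 N and linear speed of cover below 0.02 m/s); the arm keeps its last pose, push and grip.
It fails at once if the control head's tilt is shifted or the head is knocked (distance of seat from where it was at the start of the episode above 0.006 m).
It fails at once if the cover is pushed hard (over 60 N) against the head (contact force between cover and head above 60 N).
It fails at once if the spout piece, the jar or the brush is moved by more than 30 mm (distance of any of spout, jar, brush from where it was at the start of the episode above 0.03 m).
It also fails if it takes over 45 s, if anything falls off the work surface, if the arm or the gripper's body presses on something with over 40 N, if the wrist force passes 120 N, or if a joint passes its speed limit or range.

## Working session

There is one attempt and no reset: what is moved stays moved. The work goes in short steps, Python scripts to look and compute and a shell command to move; the robot and the scene stay as the last step left them, time stands still between calls to the robot, and variables do not carry over. Pictures are saved under pics/ and viewed, at most 10 in all, crops included, and the job is handed in when it is done.

```bash
mkdir -p pics; cat > h.py <<'E'
import numpy as np, cv2
from workcell import observe, imaging, arm
def grab(n,tag):
    p,d=imaging.camera(n); np.savez(f'pics/{tag}.npz',p=p,d=d); cv2.imwrite(f'pics/{tag}.png',p[:,:,::-1]); return p,d
def world(n,uv,z):
    """pixels (N,2), depth along axis (N) -> world"""
    c=imaging.calibration(n);K=np.array(c['intrinsics']);E=np.array(c['extrinsics'])
    uv=np.atleast_2d(uv).astype(float);z=np.atleast_1d(z)
    q=np.c_[(uv[:,0]-K[0,2])/K[0,0],(uv[:,1]-K[1,2])/K[1,1]];s=q.copy()
    for _ in range(20): s=q/(1+c['k1']*(s**2).sum(1,keepdims=True))
    P=np.c_[s[:,0]*z,-s[:,1]*z,-z]
    return P@E[:3,:3].T+E[:3,3]
def cloud(n,d):
    v,u=np.mgrid[:420,:560]
    return world(n,np.c_[u.ravel(),v.ravel()],d.ravel()).reshape(420,560,3)
E
python3 - <<'E'
from h import *
for n in('scene','top'):
    grab(n,n+'0'); c=imaging.calibration(n); print(np.round(c['extrinsics'],3),c['intrinsics'][0],c['k1'])
s=observe();print(s)
E
```

```text
[[ 0.433 -0.58   0.69   1.24 ]
 [ 0.901  0.274 -0.335 -0.252]
 [ 0.006  0.767  0.642  0.676]
 [ 0.     0.     0.     1.   ]] [421.9641312    0.         277.31265833] -0.0561723737717685
[[-0.008  0.996 -0.093  0.524]
 [-1.    -0.009 -0.006  0.082]
 [-0.007  0.093  0.996  1.045]
 [ 0.     0.     0.     1.   ]] [479.40695516   0.         281.63671091] -0.012995109309235057
{'clock': 0.1, 'joint_pos': array([ 1.06390412e+00,  8.79214880e-02,  1.37213427e+00, -1.88764135e-07,
        1.68358698e+00, -1.03091951e-01]), 'joint_vel': array([ 0.00106374,  0.00075095, -0.00592221,  0.00038872,  0.00185212,
       -0.00015761]), 'joint_torque': array([ 2.40456895e-03, -3.53012681e+01, -3.14219391e+01, -1.76268122e-04,
        7.94701686e-03, -2.22204710e-05]), 'ee_pos': array([0.21590907, 0.50541497, 0.25521823]), 'orientation': array([-3.07715709e-04,  2.00531128e-01,  9.79686795e-01, -9.77763159e-04]), 'wrist_force': array([ 0.08756456, -0.25462934,  0.33631833]), 'ft_torque': array([-0.00220319,  0.02907469,  0.02528844]), 'finger_force': 0.0, 'opening': 0.08526882389918679}
```

View pics/top0.png

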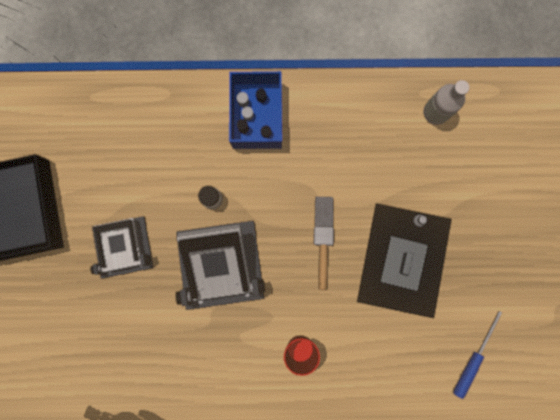

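View pics/scene0.png

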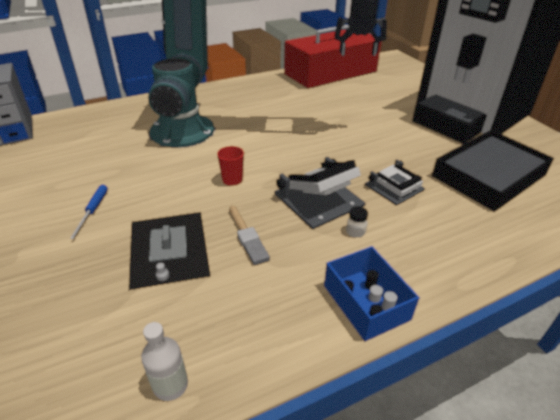

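The top view shows the cover at (405,263) with its rib running from about (409,250) to (403,275). The large stand is at (220,265), and the smaller look-alike is at (120,247). The spout is at (420,220), the brush at (323,240) and the jar at (210,196). Next I'll measure from the depth data.

```bash
python3 - <<'E'
from h import *
d=np.load('pics/top0.npz'); P=d['p']; W=cloud('top',d['d'])
t=np.zeros((600,800,3),np.uint8)
a=cv2.resize(P[210:320,165:275,::-1],(440,440),interpolation=cv2.INTER_CUBIC)
b=cv2.resize(P[215:305,365:450,::-1],(340,360),interpolation=cv2.INTER_CUBIC)
t[:440,:440]=a; t[:360,450:790]=b; cv2.imwrite('pics/crop.png',t)
# cover
R=W[225:305,370:440].reshape(-1,3); uv=np.mgrid[225:305,370:440]
rib=R[(R[:,2]>0.033)&(R[:,2]<0.05)]
pl=R[(R[:,2]>0.0075)&(R[:,2]<0.02)]
for n,q in(('rib',rib),('plate',pl)):
    r=cv2.minAreaRect((q[:,:2]*1000).astype(np.float32)); print(n,len(q),q.mean(0).round(4),np.median(q[:,2]),r)
for v in range(215,315,6): print(v,(W[v,190:256:6,2]*1000).round().astype(int))
print(W[215:315:6,222].round(3).tolist())
E
```

```text
rib 164 [ 0.5106 -0.1722  0.0412] 0.04137272086610355 ((510.5727844238281, -172.82345581054688), (14.904448509216309, 45.395259857177734), 75.35890197753906)
plate 1465 [ 0.5109 -0.1719  0.0101] 0.009854693583881247 ((507.57440185546875, -173.08050537109375), (140.4480438232422, 169.18603515625), 88.62760925292969)
215 [ 2  1  0  1  0  0 -1  4  4  0 -2]
221 [ 2  3  0 -1  1 -1  4 -1  0 12 15]
227 [ -3   0   9   9  15 104 105 110 112  10  12]
233 [108 115 116 115 116 116 118 122 117  17  12]
239 [124 124 129 129 132 128 129 129 126  12  12]
245 [128 125 125 128 123 123 122 122 115  15  11]
251 [122 100  98 100  94  98  96  93 106  82  10]
257 [ 94  94  90  91  91  90  89  89 102  86  13]
263 [92 87 90 83 83 85 86 80 96 76 10]
269 [99 81 80 76 79 76 78 75 92 90 11]
275 [92 76 74 72 73 71 70 69 67 81 12]
281 [82 66 66 69 63 64 63 62 59 77 15]
287 [77 64 59 61 60 55 57 58 55 69 60]
293 [71 69 58 50 51 47 47 50 45 15 10]
299 [55 44 10 15 13  7  9 12 14 15 12]
305 [16 14 13 13 11  2  1  2  1  2  3]
311 [ 2  3  1  0  1  3  2  3  2  3 -2]
[[0.618, 0.219, 0.001], [0.605, 0.219, -0.001], [0.584, 0.205, 0.106], [0.572, 0.203, 0.118], [0.56, 0.202, 0.127], [0.549, 0.203, 0.123], [0.538, 0.206, 0.095], [0.526, 0.207, 0.089], [0.514, 0.208, 0.083], [0.502, 0.209, 0.076], [0.49, 0.209, 0.071], [0.477, 0.21, 0.062], [0.465, 0.211, 0.059], [0.452, 0.211, 0.053], [0.437, 0.216, 0.016], [0.423, 0.218, 0.001], [0.41, 0.218, -0.002]]
```

View pics/crop.png

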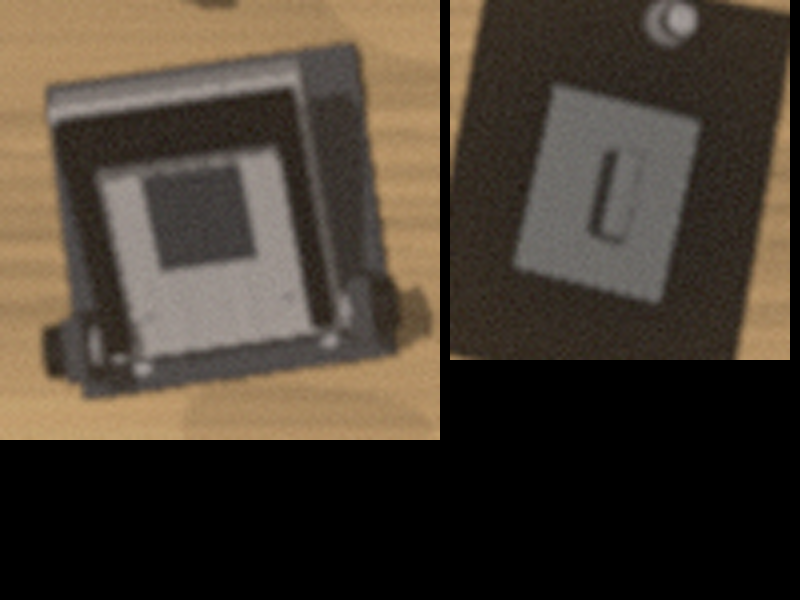

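The crop shows the silver seat plate. Its corners in crop pixels are (97,168), (275,150), (320,330) and (138,355), and the lip edge runs along the top. The cover plate corners are (553,85), (700,122), (660,303) and (515,265). Now I'll fit the seat plane and these corners.

```bash
cat > seat.py <<'E'
from h import *
d=np.load('pics/top0.npz'); P=d['p']; W=cloud('top',d['d'])
c0=imaging.calibration('top')['extrinsics'][:3,3]
def ray(uv,n,k):  # intersect pixel ray with plane n.x=k
    a=world('top',uv,[1.0]*len(uv))-c0; return c0+a*((k-c0@n)/(a@n))[:,None]
A=lambda L:np.array(L)/4+[165-.375,210-.375]
quad=A([(110,180),(265,163),(310,320),(145,345)])
m=np.zeros((420,560),np.uint8); cv2.fillPoly(m,[quad.round().astype(int)],1); Q=W[m>0]
for _ in range(5):
    c=Q.mean(0); n=np.linalg.svd(Q-c)[2][2]; n*=np.sign(n[2]); r=(Q-c)@n; Q=Q[abs(r)<2.5*r.std()]
print('n',n,'tilt',np.arccos(n[2]),'normal azim deg',np.degrees(np.arctan2(-n[1],-n[0])),'std',r.std())
k=c@n
L=ray(A([(97,168),(138,355)]),n,k); B=ray(A([(138,355),(320,330)]),n,k)
R=ray(A([(275,150),(320,330)]),n,k+.014); T=ray(A([(97,168),(275,150)]),n,k+.019)
for nm,q in zip('LBRT',(L,B,R,T)): v=q[1]-q[0]; print(nm,q.round(4).tolist(),np.linalg.norm(v).round(4),'azim',np.degrees(np.arctan2(v[1],v[0])))
# cover
Bc=lambda L:(np.array(L)-[450,0])/4+[365-.375,215-.375]
C=ray(Bc([(553,85),(700,122),(660,303),(515,265)]),np.array([0,0,1.]),.010)
print('cover',C.mean(0),C.round(4).tolist()); v=C[:2].sum(0)-C[2:].sum(0); print(np.degrees(np.arctan2(v[1],v[0])))
E
python3 seat.py
```

```text
n [-0.47374834 -0.06577412  0.87820059] tilt 0.49870937363232615 normal azim deg 7.904284480682483 std 0.0013633912934122513
L [[0.5369, 0.2708, 0.1002], [0.4415, 0.2592, 0.0479]] 0.1094 azim -173.0931406898752
B [[0.4415, 0.2592, 0.0479], [0.4535, 0.1655, 0.0473]] 0.0945 azim -82.68323286367367
R [[0.5447, 0.1817, 0.1137], [0.4547, 0.1642, 0.0638]] 0.1044 azim -168.97571896100246
T [[0.5366, 0.2666, 0.1214], [0.5446, 0.1811, 0.1193]] 0.0859 azim -84.65281379262748
cover [ 0.5100181  -0.17316781  0.01      ] [[0.5684, -0.1459, 0.01], [0.5478, -0.2244, 0.01], [0.4516, -0.1996, 0.01], [0.4724, -0.1228, 0.01]]
-13.966004375599848
```

```bash
python3 -m jog '[[0,[0,0,0],-4.5],[0,[0,0,0],-4.6],[0,[-3,-3.9,0],0],[0,[-3,-3.9,0],0],[0,[-3,-3.9,0],0],[0,[-3,-3.9,0],0],[0,[-3,-3.9,0],0],[0,[-3,-3.9,0],0],[0,[-3,-3.9,0],0],[0,[-3,-3.9,0],0]]'; python3 -m jog '[[0.5,[-3,-3.9,0],0],[0.5,[-3,-3.9,0],0],[0.5,[-3,-3.9,0],0],[0.5,[-3,-3.9,0],0],[0.5,[-3,-3.9,0],0],[0.5,[-3,-3.9,0],0],[0.5,[-3,-3.9,0],0],[0.5,[0,0,5],0],[0.5,[0,0,5],0],[0.5,[0,0,0],0]]'
```

```text
clock: 1.1
ee_pos: [0.3733, 0.143, 0.256]
orientation: [0.0, 0.122, 0.993, 0.0]
wrist_force: [1.2, -0.1, 0.5]
opening: 0.0854
finger_force: 0.0
clock: 2.1
ee_pos: [0.5038, -0.1682, 0.1449]
orientation: [-0.011, 0.123, 0.992, 0.004]
wrist_force: [-0.6, 0.6, -1.3]
opening: 0.0429
finger_force: 0.0
```

```bash
python3 -m jog '[[0.5,[0,0,5],0],[0.5,[0,0,2],0],[0.5,[0,0,0],0],[0.5,[0,0,0],0]]'; python3 - <<'E'
from h import *
grab('scene','s1'); d=np.load('pics/s1.npz')['p']
cv2.imwrite('pics/s1c.png',cv2.resize(d[130:300,70:270,::-1],None,fx=3,fy=3,interpolation=cv2.INTER_CUBIC))
E
```

```text
clock: 2.5
ee_pos: [0.5124, -0.1713, 0.089]
orientation: [0.002, 0.122, 0.993, -0.001]
wrist_force: [-0.1, -0.9, 0.2]
opening: 0.0426
finger_force: 0.0
```

View pics/s1c.png

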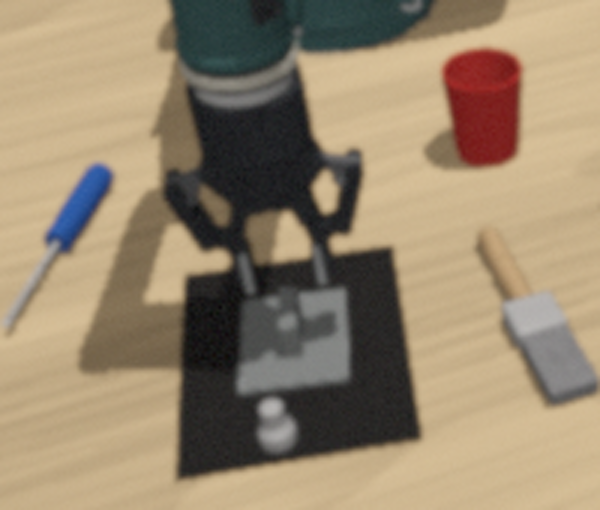

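The fingers, with tips near (248,285) and (322,280) in the crop, straddle the rib at (288,310) and are lined up with it. I'll descend and grip.

```bash
python3 -m jog '[[0.5,[0.1,0,2.4],0],[0.5,[0.1,0,2.4],0],[0.5,[0,0,0],0],[1,[0,0,0],0],[1,[0,0,0],0],[1,[0,0,0],0],[1,[0,0,0],0],[1,[0,0,0],0]]'; python3 -m jog '[[1,[0,0,-1],0],[1,[0,0,-3],0],[1,[0,0,-5],0],[1,[0,0,-5],0],[1,[0,0,-2],0],[1,[0,0,0],0],[1,[0,0,0],0]]'
```

```text
clock: 3.35
ee_pos: [0.5109, -0.1714, 0.0414]
orientation: [0.003, 0.122, 0.993, -0.001]
wrist_force: [0.1, -0.4, 5.8]
opening: 0.0125
finger_force: 61.4
clock: 4.05
ee_pos: [0.5084, -0.1702, 0.1977]
orientation: [-0.0, 0.122, 0.993, 0.0]
wrist_force: [0.1, 0.3, -2.1]
opening: 0.0124
finger_force: 60.4
```

```bash
python3 -m jog '[[1,[0,0,0],-7.2],[1,[0,0,0],-7.2],[1,[0,0,0],-7.1],[1,[-0.3,4.8,0],0],[1,[-0.3,4.8,0],0],[1,[-0.3,4.8,0],0],[1,[-0.3,4.8,0],0],[1,[-0.3,4.8,0],0],[1,[-0.3,4.8,0],0],[1,[-0.3,4.8,0],0]]'; python3 -m jog '[[1,[-0.3,4.8,0],0],[1,[0,0.3,0],0],[1,[0,0,2],0],[1,[0,0,0],0],[1,[0,0,0],0]]'; python3 - <<'E'
from h import *
grab('scene','s2'); d=np.load('pics/s2.npz')['p']
cv2.imwrite('pics/s2c.png',cv2.resize(d[80:250,240:440,::-1],None,fx=4,fy=3.5,interpolation=cv2.INTER_CUBIC))
E
```

```text
clock: 5.05
ee_pos: [0.4839, 0.167, 0.1948]
orientation: [-0.003, -0.065, 0.998, -0.0]
wrist_force: [0.3, -0.6, -2.3]
opening: 0.0131
finger_force: 60.3
clock: 5.55
ee_pos: [0.4812, 0.2154, 0.1759]
orientation: [-0.003, -0.065, 0.998, -0.001]
wrist_force: [0.4, -0.2, -0.6]
opening: 0.013
finger_force: 60.4
```

View pics/s2c.png

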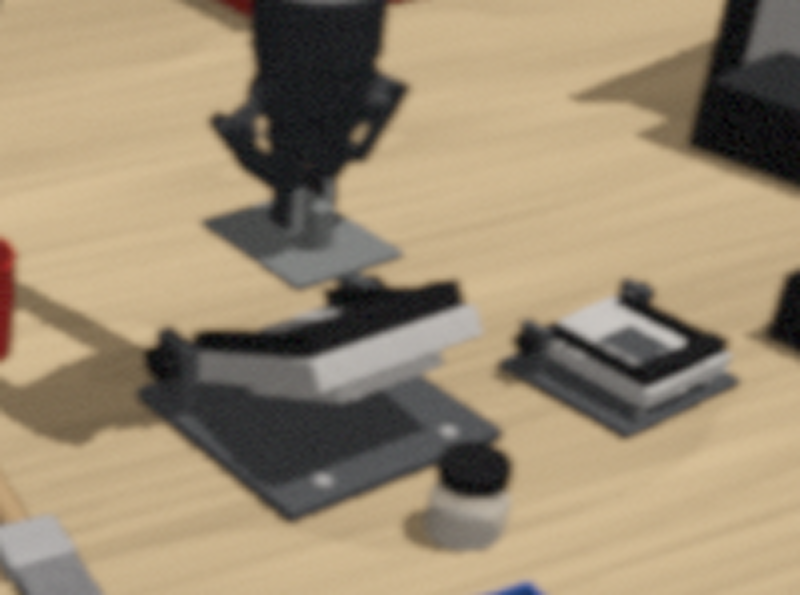

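The cover is held level over the head, with its plate corners from (205,222) to (400,252) in the crop. I'll descend until the far edge touches and watch the force.

```bash
python3 -m jog '[[1,[0,0.1,2],0],[1,[0,0,2],0],[1,[0,0,0],0],[1,[0,0,0.2],0],[1,[0,0,0],0]]'; python3 -m jog '[[1,[0,0,0.2],0],[1,[0,0,0.2],0],[1,[0,0,0],0]]';python3 -m jog '[[1,[0,0,0.2],0],[1,[0,0,0],0]]'
```

```text
clock: 6.1
ee_pos: [0.483, 0.2173, 0.1376]
orientation: [0.001, -0.065, 0.998, 0.0]
wrist_force: [-0.7, -0.5, -1.2]
opening: 0.013
finger_force: 60.4
clock: 6.4
ee_pos: [0.4823, 0.2174, 0.1324]
orientation: [0.0, -0.065, 0.998, 0.0]
wrist_force: [-0.5, -0.4, -1.3]
opening: 0.0126
finger_force: 60.4
clock: 6.6
ee_pos: [0.4825, 0.2176, 0.1313]
orientation: [0.001, -0.065, 0.998, 0.0]
wrist_force: [-1.0, -1.1, 2.7]
opening: 0.0127
finger_force: 61.0
```

```bash
for i in 1; do :; done; python3 -m jog '[[1,[0,0,0.2],0],[1,[0,0,0],0]]';python3 -m jog '[[1,[0,0,0.2],0],[1,[0,0,0],0]]'
```

```text
clock: 6.8
ee_pos: [0.4825, 0.2176, 0.1309]
orientation: [0.001, -0.065, 0.998, 0.0]
wrist_force: [-6.3, -1.1, 10.2]
opening: 0.013
finger_force: 62.1
clock: 7.0
ee_pos: [0.4822, 0.2176, 0.1303]
orientation: [0.001, -0.065, 0.998, 0.0]
wrist_force: [-10.1, -2.4, 15.0]
opening: 0.0128
finger_force: 62.9
```

```bash
python3 -m jog '[[0.87,[0,0,0],0],[0.87,[0,0,0],0]]';python3 -m jog '[[0.855,[0,0,0],0],[0.855,[0,0,0],0]]';python3 -m jog '[[0.845,[0,0,0],0],[0.845,[0,0,0],0]]'
```

```text
clock: 7.2
ee_pos: [0.4822, 0.2176, 0.1303]
orientation: [0.001, -0.065, 0.998, 0.0]
wrist_force: [-9.7, -3.2, 15.5]
opening: 0.0131
finger_force: 62.9
clock: 7.4
ee_pos: [0.4822, 0.2176, 0.1303]
orientation: [0.001, -0.065, 0.998, 0.0]
wrist_force: [-9.4, -3.5, 15.5]
opening: 0.0128
finger_force: 62.9
clock: 7.6
ee_pos: [0.4818, 0.2175, 0.1292]
orientation: [0.0, -0.065, 0.998, 0.0]
wrist_force: [-7.5, -2.5, 11.2]
opening: 0.0135
finger_force: 36.3
```

Easing the grip to 36 N lets the cover pivot. I'll keep it there and continue down.

```bash
python3 -m jog '[[0.843,[0,0,0.2],0],[0.843,[0,0,0],0]]';python3 -m jog '[[0.843,[0,0,0.2],0],[0.843,[0,0,0.2],0],[0.843,[0,0,0],0]]'
```

```text
clock: 7.8
ee_pos: [0.4809, 0.2174, 0.126]
orientation: [-0.001, -0.065, 0.998, -0.0]
wrist_force: [-9.5, -1.5, 9.1]
opening: 0.0135
finger_force: 28.7
clock: 8.1
ee_pos: [0.48, 0.2172, 0.1213]
orientation: [-0.002, -0.065, 0.998, -0.0]
wrist_force: [-9.7, -2.0, 8.9]
opening: 0.0132
finger_force: 29.4
```

```bash
python3 -m jog '[[0.843,[0,0,0.2],0],[0.843,[0,0,0.2],0],[0.843,[0,0,0],0]]';python3 -m jog '[[0.843,[0,0,0.2],0],[0.843,[0,0,0.2],0],[0.843,[0,0,0],0]]';python3 - <<'E'
from h import *
grab('scene','s3'); d=np.load('pics/s3.npz')['p']
cv2.imwrite('pics/s3c.png',cv2.resize(d[110:230,260:380,::-1],None,fx=5,fy=5,interpolation=cv2.INTER_CUBIC))
E
```

```text
clock: 8.4
ee_pos: [0.4795, 0.2172, 0.1169]
orientation: [-0.003, -0.065, 0.998, -0.0]
wrist_force: [-10.8, -2.1, 7.8]
opening: 0.0137
finger_force: 30.1
clock: 8.7
ee_pos: [0.4792, 0.2171, 0.1126]
orientation: [-0.004, -0.065, 0.998, -0.0]
wrist_force: [-10.9, -3.2, 8.0]
opening: 0.0135
finger_force: 30.8
```

View pics/s3c.png

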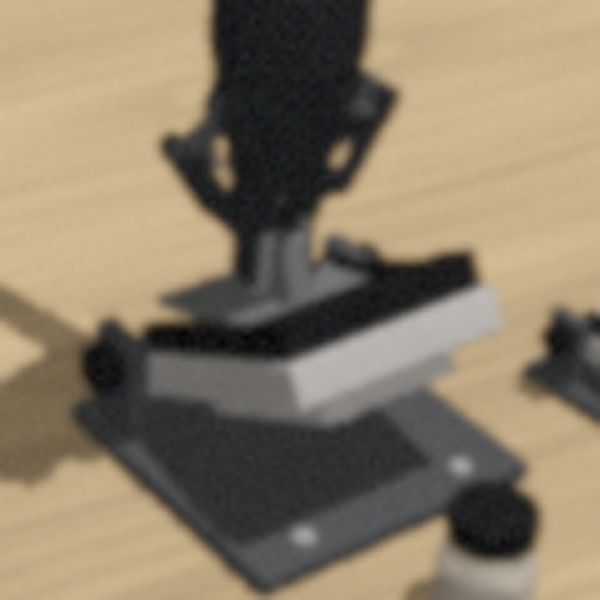

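The plate has tilted with the seat, and its near edge at (165,298) in the crop is still slightly raised. I'll continue down.

```bash
python3 -m jog '[[0.843,[0,0,0.2],0],[0.843,[0,0,0.2],0],[0.843,[0,0,0],0]]';python3 -m jog '[[0.843,[0,0,0.2],0],[0.843,[0,0,0],0]]';python3 -m jog '[[0.843,[0,0,0.2],0],[0.843,[0,0,0],0]]'
```

```text
clock: 9.05
ee_pos: [0.4792, 0.2171, 0.1085]
orientation: [-0.004, -0.065, 0.998, -0.0]
wrist_force: [-10.6, -2.5, 6.3]
opening: 0.0137
finger_force: 31.7
clock: 9.25
ee_pos: [0.4792, 0.2171, 0.1065]
orientation: [-0.004, -0.065, 0.998, -0.0]
wrist_force: [-10.1, -1.9, 6.6]
opening: 0.0137
finger_force: 32.1
clock: 9.45
ee_pos: [0.4793, 0.2171, 0.1044]
orientation: [-0.003, -0.065, 0.998, -0.0]
wrist_force: [-10.5, -3.0, 7.2]
opening: 0.0137
finger_force: 32.7
```

```bash
python3 -m jog '[[0.843,[0,0,0.2],0],[0.843,[0,0,0],0]]';python3 -m jog '[[0.843,[0,0,0.2],0],[0.843,[0,0,0],0]]'; python3 - <<'E'
from h import *
p,d=grab('top','t3'); 
cv2.imwrite('pics/t3c.png',cv2.resize(p[210:320,165:275,::-1],None,fx=5,fy=5,interpolation=cv2.INTER_CUBIC))
p,d=grab('scene','s4')
a=cv2.resize(p[130:200,270:350,::-1],None,fx=8,fy=8,interpolation=cv2.INTER_CUBIC);cv2.imwrite('pics/s4c.png',a)
E
```

```text
clock: 9.65
ee_pos: [0.4794, 0.2171, 0.1025]
orientation: [-0.003, -0.065, 0.998, -0.0]
wrist_force: [-9.1, -1.7, 7.8]
opening: 0.0132
finger_force: 33.2
clock: 9.85
ee_pos: [0.4794, 0.2172, 0.1022]
orientation: [-0.003, -0.065, 0.998, -0.0]
wrist_force: [-13.7, -3.5, 15.0]
opening: 0.0138
finger_force: 34.0
```

View pics/s4c.png

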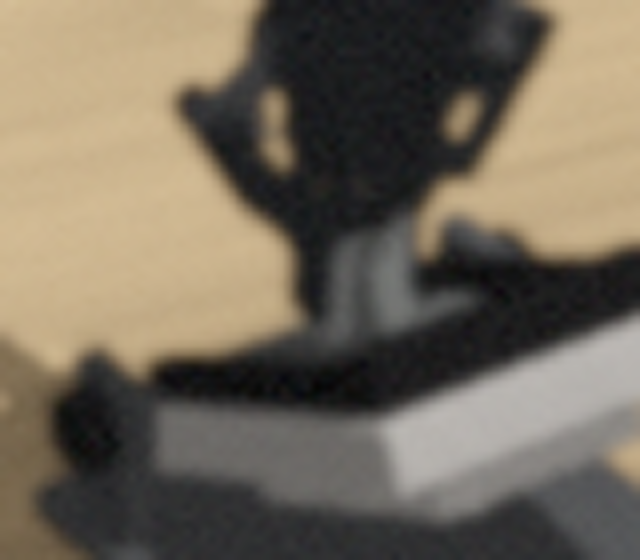

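The plate now lies down between the cheeks, and only its rear part shows at (290,345) and (450,295) in the crop. I'll check its height above the seat from depth.

```bash
cat > chk.py <<'E'
from h import *
import sys
n=np.array([-.4745,-.0625,.878]);n/=np.linalg.norm(n);S=np.array([.5195,.2217,.0872])
ex=np.array([.8705,.1149,.4786]);ex-=n*(ex@n);ex/=np.linalg.norm(ex);R=np.c_[ex,np.cross(n,ex),n]
def chk(tag,cam):
    W=cloud(cam,np.load(f'pics/{tag}.npz')['d']).reshape(-1,3);q=(W-S)@R*1000
    m=(q[:,0]>-95)&(q[:,0]<35)&(abs(q[:,1])<42)&(abs(q[:,2])<30); q=q[m]
    print(tag,cam)
    for x in range(-95,36,10):
        g=q[abs(q[:,0]-x)<5]
        print(x,[(int(((abs(g[:,1]-y)<8)).sum()),round(float(np.median(g[abs(g[:,1]-y)<8][:,2])),1)) if (abs(g[:,1]-y)<8).sum()>2 else None for y in(-35,-20,0,20,35)])
if __name__=='__main__':
    for a in sys.argv[1:]: chk(a,'top' if a[0]=='t' else 'scene')
E
python3 chk.py top0 t3 s4
```

```text
top0 top
-95 [None, None, None, None, None]
-85 [(11, -0.9), (11, -0.9), (10, -0.4), (13, -0.9), (12, -0.6)]
-75 [(30, -0.1), (33, 0.6), (35, 0.4), (28, -0.0), (28, -0.3)]
-65 [(30, -0.1), (33, 0.4), (30, -0.3), (34, 0.2), (31, 0.6)]
-55 [(32, -0.5), (33, 0.2), (35, -0.4), (35, 0.4), (32, 0.1)]
-45 [(32, -0.3), (37, 0.3), (32, -0.4), (37, -0.0), (32, 0.0)]
-35 [(33, -0.9), (32, 0.2), (32, 0.1), (33, 0.3), (32, 0.6)]
-25 [(32, -0.7), (35, -0.0), (37, 0.3), (35, 0.2), (32, 0.2)]
-15 [(33, -0.7), (34, -0.2), (32, -0.0), (29, 0.2), (34, -0.0)]
-5 [(31, -0.9), (38, 0.0), (35, 0.3), (38, 0.5), (35, -0.3)]
5 [(35, -0.2), (34, 0.1), (37, 0.2), (35, 0.1), (34, 0.3)]
15 [(35, -0.3), (38, -0.3), (35, -0.2), (35, 0.1), (34, -0.5)]
25 [(23, -0.5), (23, 0.7), (25, 0.2), (25, -0.7), (24, -0.4)]
35 [None, None, None, None, None]
t3 top
-95 [None, None, None, None, None]
-85 [(11, 5.5), (5, 5.2), None, None, None]
-75 [(32, 4.9), (10, 5.7), None, None, None]
-65 [(27, 5.3), (10, 5.6), None, None, None]
-55 [None, None, None, None, None]
-45 [None, None, None, None, None]
-35 [(4, -0.4), None, None, N
[... 190 characters left out ...]
 [(42, 1.2), (46, 3.4), None, None, (9, -0.7)]
25 [(20, 0.2), (26, 0.3), (4, -0.2), (6, -0.1), (20, -0.6)]
35 [None, None, None, None, None]
s4 scene
-95 [None, None, None, None, None]
-85 [None, None, None, None, None]
-75 [None, None, (5, 5.7), None, None]
-65 [None, None, (3, 5.6), None, None]
-55 [None, None, (4, 6.1), None, None]
-45 [None, (7, 5.7), None, None, (3, 5.7)]
-35 [None, (16, 18.9), None, None, (5, 6.0)]
-25 [None, (26, 20.9), (15, 10.5), (9, 19.7), (5, 6.1)]
-15 [None, None, (49, 19.1), (5, 28.5), None]
-5 [None, None, (8, 22.7), None, None]
5 [None, None, None, None, None]
15 [None, None, None, None, None]
25 [None, None, None, None, None]
35 [None, None, None, None, None]
```

The cover is flush: its plate top is 5–6 mm above the seat from end to end. Its far edge is at x≈+16 mm, so it has about 34 mm to go. I'll tighten the grip, ease the press, and slide up the slope.

```bash
python3 -m jog '[[1,[0,0,-0.1],0],[1,[0,0,-0.1],0],[1,[0,0,0],0]]';python3 -m jog '[[1,[-0.45,0,-0.24],0],[1,[-0.45,0,-0.24],0],[1,[0,0,0],0]]'; python3 -m jog '[[1,[-0.45,0,-0.24],0],[1,[-0.45,0,-0.24],0],[1,[0,0,0],0]]'
```

```text
clock: 10.25
ee_pos: [0.4795, 0.2172, 0.1024]
orientation: [-0.003, -0.065, 0.998, -0.0]
wrist_force: [-9.8, -2.3, 6.4]
opening: 0.0131
finger_force: 58.7
clock: 10.55
ee_pos: [0.4873, 0.2184, 0.1068]
orientation: [-0.005, -0.065, 0.998, -0.0]
wrist_force: [-13.4, -1.2, 6.7]
opening: 0.013
finger_force: 58.9
clock: 10.85
ee_pos: [0.4961, 0.2196, 0.1116]
orientation: [-0.005, -0.065, 0.998, -0.0]
wrist_force: [-14.0, -2.9, 7.5]
opening: 0.0132
finger_force: 58.9
```

```bash
python3 -m jog '[[1,[-0.4,0,-0.22],0],[1,[-0.4,0,-0.22],0],[1,[0,0,0],0]]'; python3 -m jog '[[1,[-0.2,0,-0.11],0],[1,[0,0,0],0]]'; python3 -m jog '[[1,[-0.2,0,-0.11],0],[1,[0,0,0],0]]'
```

```text
clock: 11.15
ee_pos: [0.5042, 0.2207, 0.1161]
orientation: [-0.005, -0.065, 0.998, -0.0]
wrist_force: [-12.3, -2.3, 6.9]
opening: 0.013
finger_force: 58.8
clock: 11.35
ee_pos: [0.5057, 0.2209, 0.1169]
orientation: [-0.005, -0.066, 0.998, -0.0]
wrist_force: [-12.6, -2.6, 6.4]
opening: 0.013
finger_force: 58.8
clock: 11.55
ee_pos: [0.5076, 0.2211, 0.118]
orientation: [-0.005, -0.066, 0.998, -0.0]
wrist_force: [-13.1, -2.8, 6.0]
opening: 0.0129
finger_force: 58.8
```

```bash
python3 -m jog '[[1,[-0.2,0,-0.11],0],[1,[0,0,0],0]]'; python3 -m jog '[[1,[-0.2,0,-0.11],0],[1,[0,0,0],0]]'
```

```text
clock: 11.75
ee_pos: [0.5089, 0.2212, 0.1188]
orientation: [-0.007, -0.066, 0.998, -0.001]
wrist_force: [-15.5, -2.4, 6.2]
opening: 0.0131
finger_force: 58.8
clock: 11.95
ee_pos: [0.5089, 0.2212, 0.119]
orientation: [-0.009, -0.066, 0.998, -0.001]
wrist_force: [-19.3, -3.3, 7.8]
opening: 0.0132
finger_force: 58.9
```

The cover has hit the end wall. I'll relieve the along-slope push and check that it is still flush.

```bash
python3 -m jog '[[1,[0.2,0,0.11],0],[1,[0,0,0],0],[1,[0,0,0],0]]'; python3 - <<'E'
from h import *
grab('top','t5'); grab('scene','s5'); s=observe(); print(s['ee_pos'],s['wrist_force'],s['ft_torque'])
E
python3 chk.py t5 s5
```

```text
clock: 12.25
ee_pos: [0.5088, 0.2212, 0.1187]
orientation: [-0.006, -0.066, 0.998, -0.001]
wrist_force: [-14.7, -2.6, 7.3]
opening: 0.0135
finger_force: 58.8
[0.50885777 0.22123527 0.11872377] [-13.56970976  -2.22831381   6.4161915 ] [-0.30220278  1.92901475  0.10497086]
t5 top
-95 [None, None, None, None, None]
-85 [(11, -0.8), (4, -0.7), None, (4, -1.6), (12, -0.8)]
-75 [(30, -0.5), (9, -1.3), None, (14, 0.5), (31, 0.7)]
-65 [(32, -0.1), (13, -0.6), None, (10, -0.2), (18, -0.4)]
-55 [(25, -0.1), (10, 0.3), None, None, None]
-45 [(32, 5.5), (15, 5.8), None, None, None]
-35 [(37, 5.7), (12, 5.9), None, None, None]
-25 [(22, 6.2), (8, 7.2), None, None, None]
-15 [None, None, None, None, None]
-5 [None, None, None, None, None]
5 [(11, 3.9), None, None, None, None]
15 [(37, 4.9), (16, 5.7), None, None, None]
25 [(32, 5.0), (16, 5.8), None, None, None]
35 [None, None, None, None, None]
s5 scene
-95 [None, None, None, None, None]
-85 [None, None, None, None, None]
-75 [None, None, None, None, None]
-65 [None, None, None, None, None]
-55 [None, None, None, None, None]
-45 [None, (4, 6.5), (5, 6.2), None, None]
-35 [None, (3, 6.4), (4, 6.3), None, None]
-25 [None, (6, 6.4), (4, 6.2), None, None]
-15 [None, None, None, None, None]
-5 [None, (6, 21.6), None, None, None]
5 [None, (18, 22.6), (5, 15.0), (4, 21.5), None]
15 [None, (5, 27.0), (16, 20.9), (4, 27.4), None]
25 [None, None, (31, 22.8), None, None]
35 [None, None, None, None, None]
```

```bash
python3 -m jog '[[0.845,[-0.05,0,0.09],0],[0.845,[0,0,0],0],[0.845,[0,0,0],0]]'; python3 -m jog '[[1,[0,0,0],0],[1,[0,0,0],0],[1,[0,0,0],0],[1,[0,0,0],0]]'; python3 - <<'E'
from h import *
grab('top','t6'); p,d=grab('scene','s6'); s=observe(); print(s['ee_pos'],s['wrist_force'],s['ft_torque'],s['clock'])
t=np.load('pics/t6.npz')['p']
o=np.hstack([cv2.resize(p[120:220,270:370,::-1],(400,400)),cv2.resize(t[210:310,165:265,::-1],(400,400))]);cv2.imwrite('pics/end.png',o)
E
python3 chk.py t6
```

```text
clock: 12.65
ee_pos: [0.5089, 0.2213, 0.1185]
orientation: [-0.007, -0.066, 0.998, -0.001]
wrist_force: [-18.6, -3.0, 8.6]
opening: 0.0133
finger_force: 42.9
clock: 13.05
ee_pos: [0.5089, 0.2213, 0.1186]
orientation: [-0.007, -0.066, 0.998, -0.001]
wrist_force: [-16.5, -2.7, 10.1]
opening: 0.0135
finger_force: 58.9
[0.50889491 0.22125432 0.11857491] [-17.20493705  -2.43243488  10.74243634] [-0.35525016  2.26221949  0.08155918] 13.15
t6 top
-95 [None, None, None, None, None]
-85 [(13, -0.9), None, None, (5, -1.7), (12, -0.9)]
-75 [(28, -0.5), (12, -0.7), None, (15, 0.1), (28, 0.1)]
-65 [(30, -0.1), (13, -1.0), None, (11, -0.3), (22, 0.4)]
-55 [(26, -0.2), (8, -0.3), None, None, None]
-45 [(33, 5.1), (14, 6.4), None, None, None]
-35 [(35, 4.5), (14, 5.6), None, None, None]
-25 [(23, 5.4), (8, 6.6), None, None, None]
-15 [None, None, None, None, None]
-5 [None, None, None, None, None]
5 [(10, 3.1), None, None, None, None]
15 [(35, 4.5), (16, 5.3), None, None, None]
25 [(32, 5.0), (16, 6.5), None, None, None]
35 [None, None, None, None, None]
```

View pics/end.png

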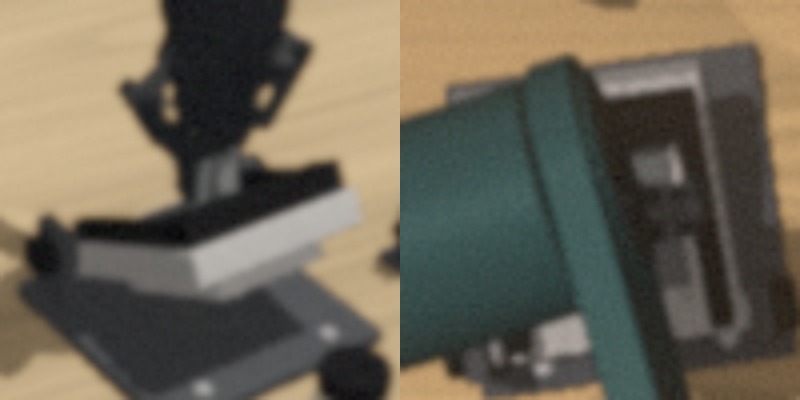

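```bash
python3 - <<'E'
from chk import *
for t in('t6','t5'):
    W=cloud('top',np.load(f'pics/{t}.npz')['d']).reshape(-1,3);q=(W-S)@R*1000
    g=q[(q[:,1]<-22)&(q[:,1]>-40)&(q[:,0]>-62)&(q[:,0]<-38)]
    for x in range(-58,-40,2): h=g[abs(g[:,0]-x)<1.5][:,2]; print(x,h.mean().round(1),end='; ')
    print()
E
```

```text
-58 -0.2; -56 -0.9; -54 0.1; -52 0.4; -50 4.0; -48 4.3; -46 3.8; -44 5.9; -42 4.4; 
-58 -0.5; -56 -0.8; -54 -0.1; -52 4.0; -50 5.2; -48 4.3; -46 4.4; -44 5.9; -42 5.1;
```

The lower edge is at x≈-51 mm, so the cover is home. It is flush and the total push is about 20 N, so I'm handing it in.

```bash
python3 -c "
from workcell import arm; print(arm.sign_off())"
```

```text
the job is handed in; nothing more can be done
None
```

I handed the job in with the cover home under the lip, flush on the seat and still gripped, but pressed with about 20 N by the wrist sensor rather than the 10 N asked; no verdict came back.

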